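# Count two round tokens into the trough and shut the lid

## Task

The white counting tray has two round meal tokens and one square one on its deck. Slide the two round tokens off the deck into the trough without picking them up, so that they lie flat on its floor, leave the square one where it lies, then shut the trough's metal lid fully.

Things in the scene. Friction and masses are not known exactly. Their poses are not given: they have to be found in the camera images.
- counting_tray: White plastic tray, fixed, 156 x 150 mm; origin: centre of its underside, z up. Along its y: flat deck (top z = 22 mm) from y = 75, where it is open, to the lip at y = -21; then the trough to y = -69, floor z = 10, x -72 to 72. Side walls at x = +-75, 6 mm thick, tops z = 28 by the deck, 23 round the trough. Lid hinge: along x at y = -73, z = 26 mm. Free space behind the hinge (-y).
- round_token_1: Round dark steel token, 34 mm across and 12 mm thick with a small bright patch on top, 40 to 85 g; lies flat on the deck at the start in one of three lanes (tray x about -46, 0, 46 mm; y 16 to 45), which one varies. Origin at the centre of its underside, z up.
- round_token_2: Round (same as the other) dark steel token, 34 mm across and 12 mm thick with a small bright patch on top, 40 to 85 g; lies flat on the deck at the start in one of three lanes (tray x about -46, 0, 46 mm; y 16 to 45), which one varies. Origin at the centre of its underside, z up.
- square_token: Square dark steel token, 34 mm across and 12 mm thick with a small bright patch on top, 40 to 85 g; lies flat on the deck at the start in one of three lanes (tray x about -46, 0, 46 mm; y 16 to 45), which one varies. Origin at the centre of its underside, z up. This one stays on the deck.
- trough_lid (a joint): Angle of the trough's bare aluminium lid, rad: 0 = shut, level, top at z = 27 mm of the tray; starts open at 1.45 to 1.95 (1.57 upright, more leans away from the deck; stop 2.1). Plate 150 mm wide, 3 thick, free edge 58 mm from the hinge, a 60 mm wide tab in the middle to 64 mm. Stiff hinge (0.06 N m): it stays where left; 1 to 2 N at the edge swings it over from behind (-y) and down.

How it is judged:
By the outcome, as a careful person would: the job done as asked, in the order asked, and still so for the second after the job is handed in, with the robot touching nothing.
It also fails if it takes over 48 s, if anything falls off the work surface, if the arm or the gripper's body presses on something with over 40 N, if the wrist force passes 120 N, or if a joint passes its speed limit or range.

## Robot

A 6-joint arm with a two-finger parallel gripper is mounted at the origin on a cart in front of the work surface, level with it; the furniture and walls round the work are solid. World frame = base frame: x ahead of the robot, y to its left, z up, the work surface at z = 0. Lengths are in m, angles in rad, forces in N, time in s.
With the tool pointing down it reaches from about 0.35 to 0.975 m from the base axis. Payload 4.9 kg.
Tool frame: the origin (TCP) lies midway between the tips of the shut fingers; the grasp point (between the pads) lies 19 mm behind it; z points along the fingers, y is the line along which they close (so a half turn about z gives the same grasp; the last joint's range is limited). The gripper opens to 85 mm and grips with 20 to 120 N. Pads are 22 mm wide; open, the fingers measure 114 mm over their backs; the gripper's body (76 mm by 85 mm) begins 54 mm behind the grasp point. The pads swing forward as they close: fully open they stand 13 mm farther back than shut.
Start: joints at [-1.351, 0.053, 1.613, -0, 1.476, -0.119], TCP at [0.208, -0.589, 0.199] pointing down, gripper open.
Joint ranges: [-3.01, 3.01], [-1.01, 2.22], [0.06, 2.58], [-1.02, 4.17], [0.09, 2.62], [-3.14, 3.14]. Speed limits (rad/s): [2.57, 2.57, 3.14, 3.14, 3.14, 3.14].

## Interface

Orientations are given as a unit quaternion [w, x, y, z].
In Python, from plant import manip gives the robot as it stands.
- The arm moves only by the shell command python3 shift.py 'ROWS'. ROWS is a JSON list that holds a single list of rows (three levels of brackets), with 1 to 5 rows, each of 7 numbers: the opening from 0.0 (shut) to 1.0 (fully open), then dx, dy, dz in shares of the most that a row can go, 1 being 62.5 mm, then a rotation vector rx, ry, rz in fractions of the full range, 1 being pi rad; each row shifts and turns the commanded pose from where the row before left it, along the tool's axes as they then stand; what a row does not reach is not made up. A row lasts 1/8 s, in which the tool goes at most 0.0625 m and 0.188 rad, less where a joint would pass 70% of its speed; a pose out of reach is approached as far as the arm can. The fingers move at their own pace and stop on an object; the grip force is fixed at half the most. Time passes only in rows, so rows that do not move let the fingers close. It prints the time, the measured TCP pose, the force, the opening and the grip force at its end. A shift or turn number past 1, either way, is cut back to 1. Input that does not fit is refused with a message, and nothing moves.
- manip.state(): the state, without advancing time (a new reading comes with each control period).
- manip.grab_frame(name): name is "scene" or "side" or "wrist"; returns the picture (420x560x3 uint8, red, green, blue); there is no depth.
- manip.camera_params(name): a dict with "intrinsics" (3x3 intrinsics, pixels), "xyz" and "orientation" of the camera in the world. Camera axes: x right, y down, z forward; pixel columns grow to the right and rows downward; lengths in m; the calibration is good to about 2 mm. A picture is of the moment at which its call begins: read the wrist's pose just before it. camera_params takes no time and is no camera call; for the wrist camera it gives the pose at the moment of the call.
- manip.job_done(): hands the job in; it is judged then, once.
The state is a dict: "time": time; "joint_pos": joint angles; "joint_vel": joint speeds; "joint_efforts": joint torques, N m; "tool_pos": TCP position; "tool_rot": TCP orientation; "contact_force": force on the tool from outside, world axes, zero at the start; "ft_torque": the same for the moment, N m; "gripper_width": opening from 0.0 (shut) to 1.0 (fully open); "grasp_force": force on a finger pad.
Only numpy, scipy, OpenCV 4.12 (cv2) and the standard library are available. Lean on these libraries where they do the work, as an engineer would, in place of code of your own. Each camera call takes 0.05 s, during which the arm holds its last target. There are 200 camera calls.

## Working session

There is one attempt and no reset: what is moved stays moved. The work goes in short steps, Python scripts to look and compute and a shell command to move; the robot and the scene stay as the last step left them, time stands still between calls to the robot, and variables do not carry over. Pictures are saved under pics/ and viewed, at most 10 in all, crops included, and the job is handed in when it is done.

```bash
ls; mkdir -p pics; python3 - <<'E'
from plant import manip
import cv2,numpy as np
np.set_printoptions(precision=4,suppress=True)
s=manip.state(); print(s['time'],s['tool_pos'],s['tool_rot'])
ims=[]
for n in ('scene','side'):
    im=manip.grab_frame(n); cv2.imwrite(f'pics/{n}0.png',im[:,:,::-1]); c=manip.camera_params(n); print(n,c)
E
```

```text
pics
plant.py
shift.py
0.0 [ 0.2076 -0.5888  0.1979] [-0.001   0.9857  0.1686 -0.0001]
scene {'intrinsics': array([[382.5903,   0.    , 282.0263],
       [  0.    , 382.5903, 209.9322],
       [  0.    ,   0.    ,   1.    ]]), 'xyz': array([-0.1044, -0.5829,  0.494 ]), 'orientation': array([-0.4093,  0.7377, -0.4679,  0.2634])}
side {'intrinsics': array([[541.8612,   0.    , 284.5671],
       [  0.    , 541.8612, 201.3172],
       [  0.    ,   0.    ,   1.    ]]), 'xyz': array([0.361 , 0.47  , 0.4177]), 'orientation': array([ 0.0639, -0.0919,  0.8444, -0.5238])}
```

View pics/scene0.png

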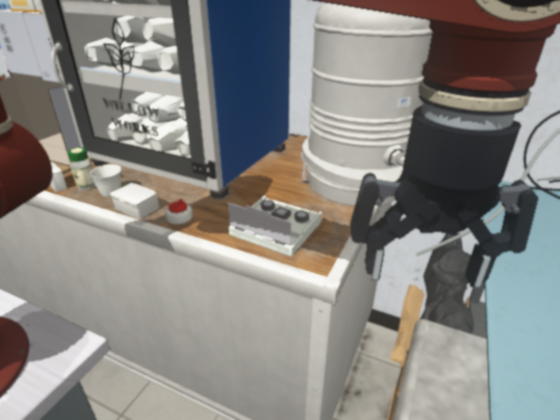

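View pics/side0.png

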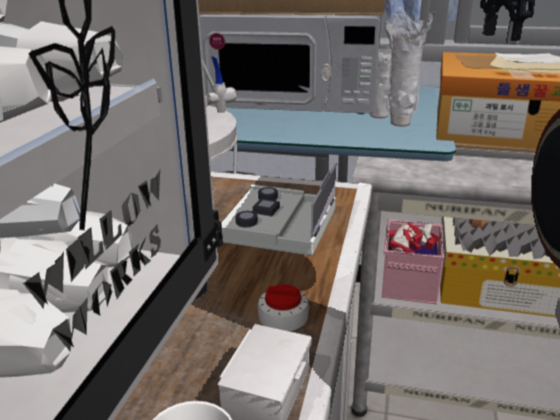

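The scene view shows the tray at about (275,225), with the lid standing on its robot side, plate from (230,205) to (290,240). The tokens are dark, at about (267,205), (283,213) and (302,216). In the side view the tokens are at (268,194), (268,207) and (246,218), the lid at (323,203).

```bash
cat > h.py <<'E'
import numpy as np, cv2
from scipy.spatial.transform import Rotation as R
np.set_printoptions(precision=4,suppress=True)
def rot(q): return R.from_quat(np.roll(q,-1))
def ray(c,px):
    px=np.atleast_2d(np.asarray(px,float)); d=np.c_[px,np.ones(len(px))]@np.linalg.inv(c['intrinsics']).T
    d=rot(c['orientation']).apply(d); return np.asarray(c['xyz']),d/np.linalg.norm(d,axis=1)[:,None]
def onplane(c,px,z):
    o,d=ray(c,px); return o+d*((z-o[2])/d[:,2])[:,None]
def tri(c1,p1,c2,p2):
    o1,d1=ray(c1,p1);o2,d2=ray(c2,p2);out=[]
    for a,b in zip(d1,d2):
        t=np.linalg.lstsq(np.c_[a,-b],o2-o1,rcond=None)[0]; A=o1+a*t[0];B=o2+b*t[1]; out.append(np.r_[(A+B)/2,np.linalg.norm(A-B)])
    return np.array(out)
def proj(c,P):
    p=rot(c['orientation']).inv().apply(np.atleast_2d(P)-c['xyz'])@c['intrinsics'].T; return p[:,:2]/p[:,2:]
E
python3 - <<'E'
from plant import manip
from h import *
cs=manip.camera_params('scene');cd=manip.camera_params('side');cw=manip.camera_params('wrist');s=manip.state()
print(onplane(cs,[(267,205),(283,213),(302,216)],.034));print(onplane(cd,[(268,194),(268,207),(246,218)],.034))
T=rot(s['tool_rot']);print('wrist cam in tool',T.inv().apply(cw['xyz']-s['tool_pos']),(T.inv()*rot(cw['orientation'])).as_rotvec(),cw['intrinsics'])
print('tool axes cols\n',T.as_matrix())
E
```

```text
[[ 0.5748 -0.2296  0.034 ]
 [ 0.5592 -0.2781  0.034 ]
 [ 0.5661 -0.3216  0.034 ]]
[[ 0.5706 -0.307   0.034 ]
 [ 0.5588 -0.2612  0.034 ]
 [ 0.5822 -0.219   0.034 ]]
wrist cam in tool [ 0.0744 -0.0003 -0.1751] [-0.2313 -0.2308  1.5587] [[368.7889   0.     278.4985]
 [  0.     368.7889 207.8348]
 [  0.       0.       1.    ]]
tool axes cols
 [[ 0.9432  0.3323 -0.0004]
 [ 0.3323 -0.9432  0.0019]
 [ 0.0002 -0.0019 -1.    ]]
```

Units first: shifts go in shares of 62.5 mm and turns go in shares of pi rad. So 0.051 m is 0.816, 0.045 m is 0.72.

```bash
python3 shift.py '[[[0,0.72,-0.336,-0.32,0,0,0],[0,0.816,-0.384,-0.16,0,0,0],[0,0.816,-0.384,-0.16,0,0,0],[0,0.816,-0.384,-0.16,0,0,0],[0,0.816,-0.384,-0.16,0,0,0]]]'; python3 shift.py '[[[0,0.816,-0.384,0,0,0,0],[0,0.816,-0.384,0,0,0,0],[0,0.816,-0.384,0,0,0,0],[0,0,0,0,0,0,0],[0,0,0,0,0,0,0]]]'
python3 - <<'E'
from plant import manip
from h import *
s=manip.state();c=manip.camera_params('wrist');im=manip.grab_frame('wrist');cv2.imwrite('pics/w1.png',im[:,:,::-1])
import pickle;pickle.dump((s,c),open('w1.pkl','wb'));print(s['time'],s['tool_pos'],s['tool_rot'],c['xyz'])
E
```

```text
time: 0.72
tool_pos: [0.4046, -0.3947, 0.259]
tool_rot: [-0.0, 0.986, 0.168, -0.0]
contact_force: [0.2, -0.4, -0.4]
gripper_width: -0.002
grasp_force: 0.0
time: 1.35
tool_pos: [0.5237, -0.2776, 0.2586]
tool_rot: [-0.0, 0.986, 0.169, -0.001]
contact_force: [0.1, 0.0, -0.6]
gripper_width: -0.001
grasp_force: 0.0
1.35 [ 0.5237 -0.2776  0.2586] [-0.0002  0.9856  0.1688 -0.0005] [ 0.5939 -0.2525  0.4336]
```

View pics/w1.png

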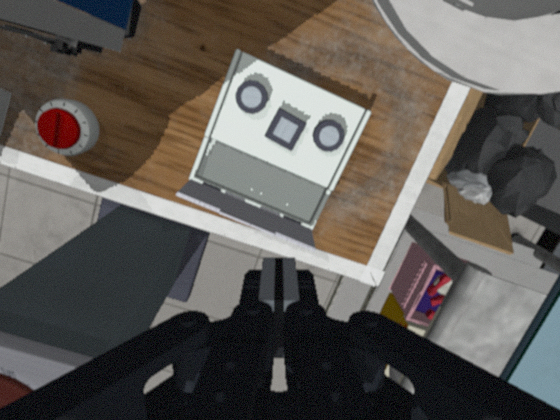

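The wrist view shows round tokens at (252,96) and (329,133), with the square one between them at (286,129). The deck's far corners are at about (237,52) and (369,108). The trough is the grey band, and the lid leans back toward the robot at about (245,208). Next I'll take a second wrist view from higher and further forward, and measure across the two.

To row units: 0.05 m is 0.8, -0.02 m is -0.32.

```bash
python3 shift.py '[[[0,0.8,-0.32,0,0,0,0],[0,0.8,-0.32,0,0,0,0],[0,0,0,0,0,0,0]]]'
cat > det.py <<'E'
from h import *
def tokens(im):
    # bright tray mask -> hull -> dark blobs inside
    hsv=cv2.cvtColor(im,cv2.COLOR_RGB2HSV)
    w=((hsv[...,2]>190)&(hsv[...,1]<60)).astype(np.uint8)
    w=cv2.morphologyEx(w,cv2.MORPH_OPEN,np.ones((3,3)))
    cs,_=cv2.findContours(w,cv2.RETR_EXTERNAL,cv2.CHAIN_APPROX_NONE)
    return w,cs
def dark(im,roi):
    m=np.zeros(im.shape[:2],np.uint8);x0,y0,x1,y1=roi;m[y0:y1,x0:x1]=(im[y0:y1,x0:x1].max(2)<85)
    cs,_=cv2.findContours(m,cv2.RETR_EXTERNAL,cv2.CHAIN_APPROX_NONE)
    return [c for c in cs if cv2.contourArea(c)>150]
E
python3 - <<'E'
from plant import manip
from det import *
import pickle
s=manip.state();c=manip.camera_params('wrist');im=manip.grab_frame('wrist');cv2.imwrite('pics/w2.png',im[:,:,::-1]);pickle.dump((s,c),open('w2.pkl','wb'))
print(s['tool_pos'],c['xyz'])
for n in ('w1','w2'):
    im=cv2.imread(f'pics/{n}.png')[:,:,::-1]
    w,cs=tokens(im)
    print(n)
    for k in sorted(cs,key=cv2.contourArea)[-4:]: print('W',cv2.contourArea(k),cv2.boundingRect(k),cv2.boxPoints(cv2.minAreaRect(k)).round(1).tolist())
    for k in dark(im,(100,0,480,400)): 
        r=cv2.minAreaRect(k);print('D',cv2.contourArea(k),r)
E
```

```text
time: 1.78
tool_pos: [0.6059, -0.2059, 0.2587]
tool_rot: [-0.0, 0.986, 0.169, -0.0]
contact_force: [-0.8, -0.4, 0.4]
gripper_width: -0.002
grasp_force: 0.0
[ 0.6059 -0.2059  0.2587] [ 0.676  -0.1808  0.4338]
w1
W 228.0 (330, 111, 40, 79) [[328.79998779296875, 188.39999389648438], [367.20001220703125, 110.0999984741211], [370.5, 111.69999694824219], [332.0, 190.0]]
W 1325.5 (0, 149, 93, 44) [[-1.7000000476837158, 162.1999969482422], [3.5, 146.3000030517578], [96.9000015258789, 176.89999389648438], [91.69999694824219, 192.8000030517578]]
W 7489.0 (100, 83, 369, 202) [[98.9000015258789, 191.3000030517578], [465.5, 78.9000015258789], [515.5, 241.8000030517578], [148.89999389648438, 354.29998779296875]]
W 11106.5 (209, 60, 155, 126) [[204.3000030517578, 145.0], [243.39999389648438, 53.70000076293945], [365.20001220703125, 105.9000015258789], [326.1000061035156, 197.1999969482422]]
D 47275.0 ((289.5, 299.0), (200.0, 379.0), 90.0)
D 1422.5 ((471.9165344238281, 149.37908935546875), (34.21623229980469, 91.6083755493164), 28.810794830322266)
D 19821.5 ((237.5, 91.0), (182.0, 275.0), 90.0)
w2
W
[... 799 characters left out ...]
0 ((154.23851013183594, 229.4301300048828), (47.20486831665039, 17.626754760742188), 48.6522216796875)
D 920.0 ((179.31329345703125, 180.77053833007812), (93.45958709716797, 23.960229873657227), 24.304548263549805)
D 261.0 ((332.25860595703125, 162.6034393310547), (47.72370529174805, 12.070197105407715), 21.801410675048828)
D 329.0 ((201.73287963867188, 158.23782348632812), (59.612579345703125, 9.483818054199219), 16.990825653076172)
D 463.0 ((274.564453125, 56.811527252197266), (107.16552734375, 10.084115028381348), 18.886085510253906)
D 285.0 ((273.1932373046875, 24.510486602783203), (58.30604553222656, 9.130207061767578), 21.540977478027344)
D 15548.5 ((188.0, 80.5), (161.0, 176.0), 90.0)
```

View pics/w2.png

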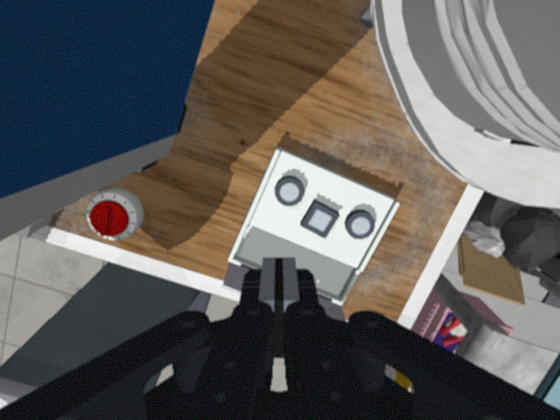

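The second view shows the patches of the round tokens at (290,190) and (360,223) and the square at (320,217). The deck corners are at (279,150) and (398,203). I'll triangulate the token patches and the deck corners.

```bash
python3 - <<'E'
from det import *
import pickle
P={};C={};K={}
for n in ('w1','w2'):
    im=cv2.imread(f'pics/{n}.png')[:,:,::-1].copy();C[n]=pickle.load(open(n+'.pkl','rb'))[1]
    w,cs=tokens(im)
    k=[k for k in cs if cv2.contourArea(k)>8000 and 200<cv2.boundingRect(k)[0]<240 and cv2.boundingRect(k)[2]<200][0]
    hull=cv2.convexHull(k);m=np.zeros_like(w);cv2.fillConvexPoly(m,hull,1)
    K[n]=cv2.boxPoints(cv2.minAreaRect(k))
    d=((im.max(2)<110)&(m>0)).astype(np.uint8)
    cs,h=cv2.findContours(d,cv2.RETR_CCOMP,cv2.CHAIN_APPROX_NONE)
    pts=[]
    for c,hh in zip(cs,h[0]):
        if hh[3]>=0 and cv2.contourArea(c)>60:
            M=cv2.moments(c);pts.append((M['m10']/M['m00'],M['m01']/M['m00'],cv2.contourArea(c)))
    P[n]=np.array(sorted(pts));print(n,P[n].round(1).tolist())
    # deck outline by approx polygon
    print('poly',cv2.approxPolyDP(hull,6,True)[:,0].tolist())
if len(P['w1'])==len(P['w2'])==3:
    t=tri(C['w1'],P['w1'][:,:2],C['w2'],P['w2'][:,:2]);print(t)
E
```

```text
w1 [[250.9, 96.8, 431.0], [284.9, 129.4, 464.0], [328.8, 135.8, 395.5]]
poly [[256, 60], [363, 109], [327, 185], [209, 147], [234, 76]]
w2 [[289.0, 191.8, 384.0], [319.6, 220.0, 413.5], [360.2, 225.6, 355.0]]
poly [[276, 150], [392, 200], [357, 266], [229, 261]]
[[ 0.5833 -0.2258  0.0345  0.    ]
 [ 0.5638 -0.2702  0.0346  0.0001]
 [ 0.573  -0.3167  0.0343  0.0002]]
```

```bash
python3 - <<'E'
from det import *
import pickle
for n in ('w1','w2'):
    im=cv2.imread(f'pics/{n}.png')[:,:,::-1].copy();c=pickle.load(open(n+'.pkl','rb'))[1]
    w,cs=tokens(im)
    k=[k for k in cs if cv2.contourArea(k)>8000 and 200<cv2.boundingRect(k)[0]<240 and cv2.boundingRect(k)[2]<200][0]
    q=onplane(c,k[:,0],.022)[:,:2].astype(np.float32)
    r=cv2.minAreaRect(cv2.convexHull(q*1000));print(n,r,cv2.boxPoints(r).round(1).tolist())
    # rows in w: lip edge points for each column
    e=[]
    for x in (range(225,320,3) if n=='w1' else [*range(240,262,2)]):
        y=k[k[:,0,0]==x][:,0,1].max();e.append((x,y))
    L=onplane(c,e,.022)[:,:2].astype(np.float32)
    v=cv2.fitLine(L,cv2.DIST_HUBER,0,.001,.001).ravel();print('lip',v,np.degrees(np.arctan2(v[1],v[0])))
E
```

```text
w1 ((564.197021484375, -269.98260498046875), (141.66531372070312, 105.09626770019531), 85.88938903808594) [[506.70001220703125, -336.8999938964844], [611.5, -344.3999938964844], [621.7000122070312, -203.10000610351562], [516.9000244140625, -195.60000610351562]]
lip [ 0.0697  0.9976  0.5221 -0.2855] 86.002686
w2 ((543.0159301757812, -265.14007568359375), (148.80931091308594, 149.19082641601562), 85.85291290283203) [[463.20001220703125, -334.0], [612.0, -344.70001220703125], [622.7999877929688, -196.3000030517578], [474.0, -185.5]]
lip [ 0.8555 -0.5177  0.5193 -0.1991] -31.181293
```

```bash
python3 -c "
import cv2
im=cv2.imread('pics/w1.png')[40:240,170:390];cv2.imwrite('pics/w1c.png',cv2.resize(im,None,fx=3.2,fy=2.99,interpolation=cv2.INTER_CUBIC))"
```

```text
(no output)
```

View pics/w1c.png

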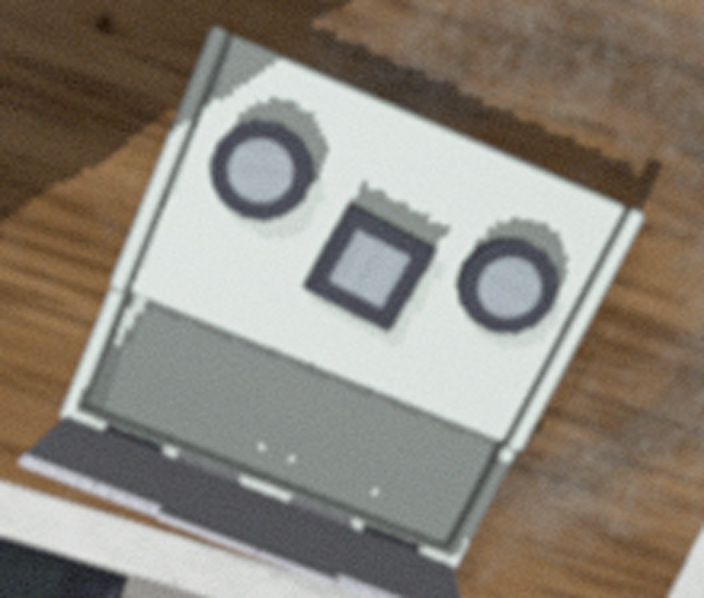

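The crop shows the lip running from (133,295) to (500,440) in crop pixels, and the deck's far edge from (232,38) to (630,208). The lid leans back below the trough, with its free edge running from about (20,460) to (340,575).

```bash
python3 - <<'E'
from det import *
import pickle
c=pickle.load(open('w1.pkl','rb'))[1]
u=np.array([(133,295),(500,440),(232,38),(630,208)],float);px=u/[3.2,2.99]+[170,40]
q=onplane(c,px,.022)[:,:2];print(q)
# hand-fit: tray xy (+-72,-21) lip inner ; far edge (+-72,75)
a=np.array([(-72,-21),(72,-21),(-72,75),(72,75)])/1000.
# tray x: deck is +x world; tray y -> +x world; tray x -> -y world (left in view is +y world)
m1=a.mean(0);m2=q.mean(0);H=(a-m1).T@(q-m2);U,S,Vt=np.linalg.svd(H);D=np.diag([1,np.linalg.det(U@Vt)]);Rm=(U@D@Vt).T
t=m2-Rm@m1;print('R',Rm,'t',t,'yaw',np.degrees(np.arctan2(Rm[1,0],Rm[0,0])),'res',(a@Rm.T+t-q)*1000)
tok=np.array([[.5833,-.2258],[.5638,-.2702],[.5730,-.3167]]);print('tokens in tray',(tok-t)@Rm*1000)
np.savez('tray.npz',R=Rm,t=t)
# lid edge at crop px: plane through tray: ray vs vertical family: find z,y of the free edge (58mm from hinge)
for uu in [(20,460),(160,512),(340,578)]:
    p=np.array(uu)/[3.2,2.99]+[170,40]
    o,d=ray(c,p);ol=np.r_[(o[:2]-t)@Rm,o[2]];dl=np.r_[d[0,:2]@Rm,d[0,2]]
    f=lambda s:np.hypot(*( (ol+dl*s)[1:]-[-.073,.026]))
    for s in np.arange(.2,.6,.002):
        if abs(f(s)-(.058 if uu[0]<160 else .061))<.002: 
            P=ol+dl*s;print(uu,P*1000,np.arctan2(P[2]-.026,P[1]+.073))
E
```

```text
[[ 0.5264 -0.1979]
 [ 0.5174 -0.3375]
 [ 0.6215 -0.2032]
 [ 0.612  -0.3472]]
R [[-0.0696  0.9976]
 [-0.9976 -0.0696]] t [ 0.5424 -0.2696] yaw -93.99057071986732 res [[ 0.02    1.6068]
 [-0.9119 -2.4215]
 [ 0.6942  0.2513]
 [ 0.1977  0.5633]]
tokens in tray [[-46.5154  37.749 ]
 [ -0.866   21.3862]
 [ 44.881   33.7999]]
(20, 460) [-75.8154 -73.7339  85.1025] 1.5832138555573456
(20, 460) [-76.1107 -74.3967  83.2388] 1.5951933763383208
(20, 460) [ -92.0585 -110.1874  -17.4027] -2.279224677613354
(20, 460) [ -92.3538 -110.8502  -19.2664] -2.267203415368925
(160, 512) [-30.1836 -72.1063  88.7966] 1.5565653114004125
(160, 512) [-30.236  -72.7747  86.9123] 1.567096975893431
(160, 512) [-30.2885 -73.443   85.028 ] 1.5783018662987511
(160, 512) [ -33.2246 -110.8725  -20.4917] -2.2543804395802924
(160, 512) [ -33.2771 -111.5408  -22.376 ] -2.243517791181689
(340, 578) [ 29.6771 -71.7171  87.9212] 1.5500818087566244
(340, 578) [ 29.9488 -72.3762  86.0526] 1.560409162198507
(340, 578) [  45.4361 -109.9422  -20.46  ] -2.2425669570546427
(340, 578) [  45.7078 -110.6013  -22.3287] -2.2319983701565507
```

```bash
python3 - <<'E'
from det import *
import pickle
from plant import manip
c=pickle.load(open('w2.pkl','rb'))[1]
T=np.load('tray.npz');tr=lambda q:np.c_[((q[:,:2]-T['t'])@T['R']),q[:,2]]*1000
print('urn base',tr(onplane(c,[(385,60),(400,110),(440,160),(475,183)],0.02)))
for z in (.1,.25): print('urn barrel z',z,tr(onplane(c,[(395,0),(430,90),(480,130)],z)))
print('oven corner lower',tr(onplane(c,[(172,140),(150,165),(183,105),(210,0)],.03)))
print('oven z.3',tr(onplane(c,[(172,140),(183,105),(210,0)],.3)))
cs=manip.camera_params('scene');print('scene urn base',tr(onplane(cs,[(303,178),(330,198),(352,203)],0)))
s=manip.state();print(tr(s['tool_pos'][None]),s['joint_pos'])
E
```

```text
urn base [[-10.2141 204.359   20.    ]
 [ 28.734  166.1703  20.    ]
 [ 96.6211 136.1937  20.    ]
 [147.1709 129.1907  20.    ]]
urn barrel z 0.1 [[-41.2074 232.5373 100.    ]
 [ 19.8715 183.577  100.    ]
 [ 77.8142 171.8242 100.    ]]
urn barrel z 0.25 [[-66.6618 185.1513 250.    ]
 [-33.0335 158.195  250.    ]
 [ -1.1319 151.7243 250.    ]]
oven corner lower [[-185.6495   39.1523   30.    ]
 [-199.1628    3.463    30.    ]
 [-186.7535   78.518    30.    ]
 [-195.1172  182.6587   30.    ]]
oven z.3 [[-126.933    97.965   300.    ]
 [-127.2987  111.0062  300.    ]
 [-130.0695  145.5062  300.    ]]
scene urn base [[-59.2884 255.7833   0.    ]
 [ 52.0269 188.3687   0.    ]
 [110.4992 192.4257   0.    ]]
[[-66.7573  58.0714 258.8171]] [-0.4458  0.0588  1.5079 -0.0005  1.5756  0.7861]
```

The urn leaves little room for the wrist camera beyond the deck, so I'll turn the tool until the camera faces the robot. That puts tool x = −tray y and tool y = −tray x.

To row units: 0.03 m is 0.48, -0.024 m is -0.384, -0.185 rad / 3.1416 = -0.0589.

```bash
python3 shift.py '[[[0,-0.384,0.48,0,0,0,0],[0,-0.384,0.48,0,0,0,-0.0318],[0,0,0,0,0,0,-0.0589],[0,0,0,0,0,0,-0.0589],[0,0,0,0,0,0,-0.0589]]]' | head -3; python3 shift.py '[[[0,0,0,0,0,0,-0.0589],[0,0,0,0,0,0,-0.0589],[0,0,0,0,0,0,-0.0589],[0,0,0,0,0,0,-0.0589],[0,0,0,0,0,0,-0.0589]]]'|head -3;  python3 shift.py '[[[0,0,0,0,0,0,-0.0589],[0,0,0,0,0,0,-0.0589],[0,0,0,0,0,0,-0.0589],[0,0,0,0,0,0,-0.0589],[0,0,0,0,0,0,-0.0589]]]'|head -3
cat > where.py <<'E'
from h import *
from plant import manip
T=np.load('tray.npz')
def where(p=True):
    s=manip.state();q=(s['tool_pos'][:2]-T['t'])@T['R']*1000
    A=rot(s['tool_rot']).as_matrix();tx=T['R'].T@A[:2,0]
    if p: print('t %.2f tray xyz'%s['time'],q.round(1),round(s['tool_pos'][2]*1000,1),'toolx vs -trayy rad %.4f'%np.arctan2(tx[0],-tx[1]),'z tilt',A[:2,2].round(4),'F',s['contact_force'].round(1),'j',s['joint_pos'].round(2))
if __name__=='__main__': where()
E
python3 where.py
```

```text
time: 2.45
tool_pos: [0.578, -0.2813, 0.2592]
tool_rot: [0.0, 0.878, 0.478, -0.0]
time: 3.08
tool_pos: [0.5781, -0.2812, 0.2593]
tool_rot: [-0.0, 0.573, 0.82, -0.0]
time: 3.7
tool_pos: [0.5781, -0.2811, 0.2593]
tool_rot: [-0.0, 0.147, 0.989, -0.0]
t 3.70 tray xyz [ 9.1 36.4] 259.3 toolx vs -trayy rad -0.2252 z tilt [-0.0004 -0.0004] F [-0.2 -0.9  0. ] j [-0.57  0.07  1.5  -0.    1.58 -1.84]
```

To row units: 0.06 m is 0.96, -0.036 m is -0.576, -0.185 rad / 3.1416 = -0.0589.

```bash
python3 shift.py '[[[0,0,0,0,0,0,-0.0589],[0,0,0,0,0,0,-0.0127],[0,-0.576,-0.576,0.32,0,0,0],[0,0,0,0.96,0,0,0],[0,0,0,0.96,0,0,0]]]' | head -1; python3 shift.py '[[[0,0,0,0.96,0,0,0],[0,0,0,0,0,0,0]]]'|head -1; python3 where.py
```

```text
time: 4.32
time: 4.58
t 4.58 tray xyz [42.3 67.9] 52.3 toolx vs -trayy rad -0.0058 z tilt [-0.0113  0.0071] F [-0.   0.2  0.2] j [-0.59  0.32  1.56 -0.    1.27 -2.08]
```

To row units: 0.01 m is 0.16, -0.003 m is -0.048.

```bash
python3 shift.py '[[[0,-0.048,-0.048,0.16,0,0,0],[0,0,0,0,0,0,0]]]' | head -1; python3 where.py
```

```text
time: 4.82
t 4.83 tray xyz [47.8 78.4] 52.4 toolx vs -trayy rad -0.0039 z tilt [ 0.0039 -0.0027] F [ 0.7 -0.2 -1.4] j [-0.59  0.33  1.55 -0.    1.26 -2.09]
```

To row units: 0.013 m is 0.208, 0.002 m is 0.032.

```bash
python3 shift.py '[[[0,0.032,0.032,0.208,0,0,0],[0,0.032,0,0.16,0,0,0],[0,0,0,0,0,0,0],[0,0,0,0,0,0,0]]]' | head -1; python3 where.py
python3 - <<'E'
from plant import manip
from h import *
im=manip.grab_frame('wrist');cv2.imwrite('pics/w3.png',im[:,:,::-1])
E
```

```text
time: 5.32
t 5.33 tray xyz [44.  72.8] 26.1 toolx vs -trayy rad -0.0030 z tilt [-0.0001  0.    ] F [ 0.2 -0.9 -1.2] j [-0.59  0.35  1.57 -0.    1.22 -2.09]
```

View pics/w3.png

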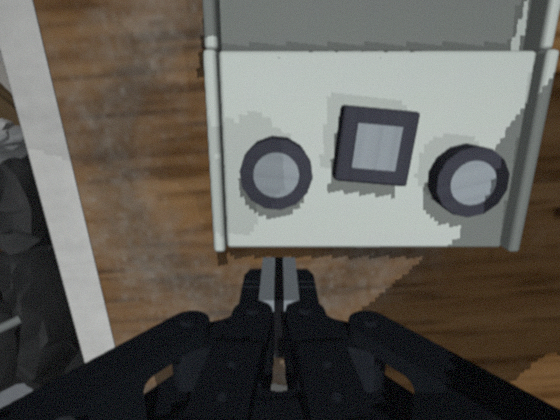

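The fingertips at (279,260) line up with the right-hand round token at (276,173). The square is at (377,145) and the other round token at (469,181). I'll push now.

To row units: 0.012 m is 0.192, 0.01 m is 0.16.

```bash
python3 shift.py '[[[0,0.192,0,0,0,0,0],[0,0.192,0,0,0,0,0],[0,0.192,0,0,0,0,0],[0,0.192,0,0,0,0,0],[0,0.16,0,0,0,0,0]]]'|tail -4; python3 where.py; python3 shift.py '[[[0,0.16,0,0,0,0,0],[0,0.128,0,0,0,0,0],[0,0.128,0,0,0,0,0],[0,0,0,0,0,0,0]]]'|tail -4; python3 where.py
python3 - <<'E'
from plant import manip
from h import *
im=manip.grab_frame('wrist');cv2.imwrite('pics/w4.png',im[:,:,::-1])
E
```

```text
tool_rot: [-0.0, 0.037, 0.999, 0.0]
contact_force: [0.8, 0.3, -0.3]
gripper_width: -0.001
grasp_force: 0.0
t 6.00 tray xyz [43.9 13.8] 26.2 toolx vs -trayy rad -0.0034 z tilt [-0.0001  0.0001] F [ 0.8  0.3 -0.3] j [-0.63  0.24  1.71  0.    1.19 -2.13]
tool_rot: [-0.0, 0.037, 0.999, 0.0]
contact_force: [0.9, 0.2, -0.3]
gripper_width: -0.0
grasp_force: 0.0
t 6.50 tray xyz [ 43.8 -11.7] 26.1 toolx vs -trayy rad -0.0035 z tilt [-0.0001  0.0002] F [ 0.9  0.2 -0.3] j [-0.66  0.19  1.77  0.    1.18 -2.15]
```

View pics/w4.png

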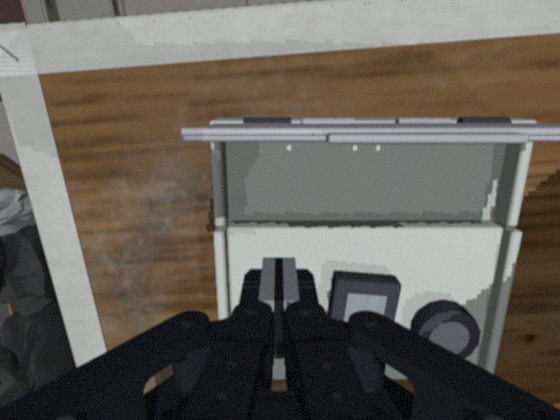

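```bash
python3 - <<'E'
from plant import manip
from h import *
s=manip.state();cw=manip.camera_params('wrist');print('TCP px',proj(cw,s['tool_pos']))
T=np.load('tray.npz')
a=manip.grab_frame('side');b=manip.grab_frame('scene');cd=manip.camera_params('side');cs=manip.camera_params('scene')
q=lambda x,y,z:np.r_[T['t']+T['R']@[x/1e3,y/1e3],z/1e3]
for n,c in(('side',cd),('scene',cs)): print(n,'TCP',proj(c,s['tool_pos']).round(1),'tok3 start',proj(c,q(44.9,33.8,34)).round(1),'lipR',proj(c,q(72,-21,22)).round(1))
A=cv2.resize(a[160:260,200:370],None,fx=3,fy=3,interpolation=cv2.INTER_CUBIC);B=cv2.resize(b[180:270,200:370],None,fx=3,fy=3,interpolation=cv2.INTER_CUBIC)
cv2.imwrite('pics/m5.png',np.vstack([A,B])[:,:,::-1])
E
```

```text
TCP px [[277.6864 246.3039]]
side TCP [[294. 199.]] tok3 start [[268.1 191.4]] lipR [[304.1 194.9]]
scene TCP [[291.3 226.6]] tok3 start [[301.2 214. ]] lipR [[300.9 234.1]]
```

View pics/m5.png

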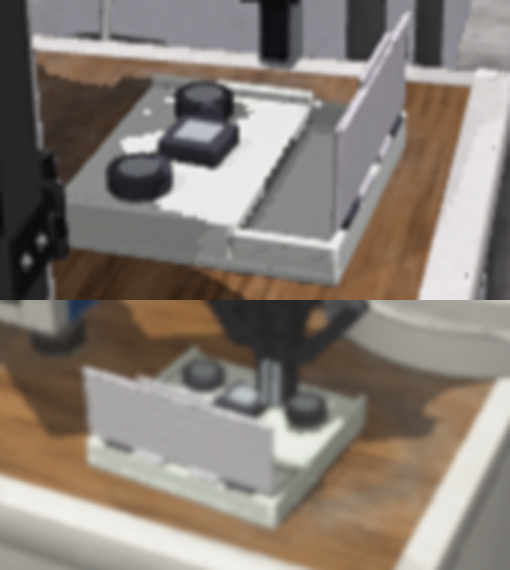

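The side crop (top) shows the fingertip at (280,65) in the crop, well above the deck, with token 3 still at its start at (204,102). So the finger passed over it. I'll triangulate the true tip position.

```bash
python3 - <<'E'
from plant import manip
from h import *
s=manip.state();cd=manip.camera_params('side');cs=manip.camera_params('scene');cw=manip.camera_params('wrist')
T=np.load('tray.npz')
r=tri(cd,[(293,181.7)],cs,[(290,215)]);print('tip',r,'tcp',s['tool_pos'], s['gripper_width'])
P=r[0,:3];print('tool frame',rot(s['tool_rot']).inv().apply(P-s['tool_pos']),'wrist px',proj(cw,P))
print('fk? z', s['tool_rot'])
# tokens in scene for cross-check: token3 top centre: side (268,194)=crop(204,92), scene crop(306,105)
r=tri(cd,[(200+204/3,160+90/3),(200+200/3,160+132/3),(200+140/3,160+165/3)],cs,[(200+306/3,180+102/3),(200+240/3,180+97/3),(200+204/3,180+72/3)])
print(r, (r[:,:2]-T['t'])@T['R']*1000)
E
```

```text
tip [[ 0.528  -0.3097  0.0571  0.0035]] tcp [ 0.5284 -0.3126  0.0264] 0.0007774657184110584
tool frame [ 0.0006  0.0029 -0.0308] wrist px [[284.1274 272.828 ]]
fk? z [ 0.0002  0.0364  0.9993 -0.0001]
[[ 0.5733 -0.3188  0.035   0.0012]
 [ 0.5624 -0.2698  0.0333  0.003 ]
 [ 0.5833 -0.2285  0.033   0.0023]] [[ 46.9773  34.2127]
 [ -1.1371  19.9295]
 [-43.807   37.9765]]
```

To row units: -0.04 m is -0.64, 0.011 m is 0.176.

```bash
python3 shift.py '[[[0,-0.64,0,0,0,0,0],[0,-0.64,0,0,0,0,0],[0,0,-0.016,0.176,0,0,0],[0,0,0,0.176,0,0,0],[0,0,0,0,0,0,0]]]'|head -1; python3 where.py;  python3 shift.py '[[[0,0,0,0.048,0,0,0],[0,0,0,0,0,0,0]]]'|head -1; python3 where.py; python3 - <<'E'
from plant import manip
from h import *
im=manip.grab_frame('side');cv2.imwrite('pics/s6.png',im[:,:,::-1])
b=manip.grab_frame('scene');w=manip.grab_frame('wrist')
A=cv2.resize(im[160:250,200:350],None,fx=4,fy=4,interpolation=cv2.INTER_CUBIC)
B=cv2.resize(w[180:300,200:400],None,fx=2,fy=2,interpolation=cv2.INTER_CUBIC)
B=cv2.copyMakeBorder(B,0,0,0,200,cv2.BORDER_CONSTANT);cv2.imwrite('pics/m6.png',np.vstack([A,B[:240]])[:,:,::-1])
E
```

```text
time: 7.28
t 7.28 tray xyz [44.2 66.4] 1.7 toolx vs -trayy rad -0.0035 z tilt [-0.0039  0.0026] F [-0.  -0.5 -0.7] j [-0.59  0.37  1.59 -0.    1.18 -2.09]
time: 7.52
t 7.53 tray xyz [45.2 68.5] 1.3 toolx vs -trayy rad -0.0035 z tilt [ 0. -0.] F [ 0.4 -0.7 -0.1] j [-0.59  0.37  1.59 -0.    1.18 -2.09]
```

View pics/m6.png

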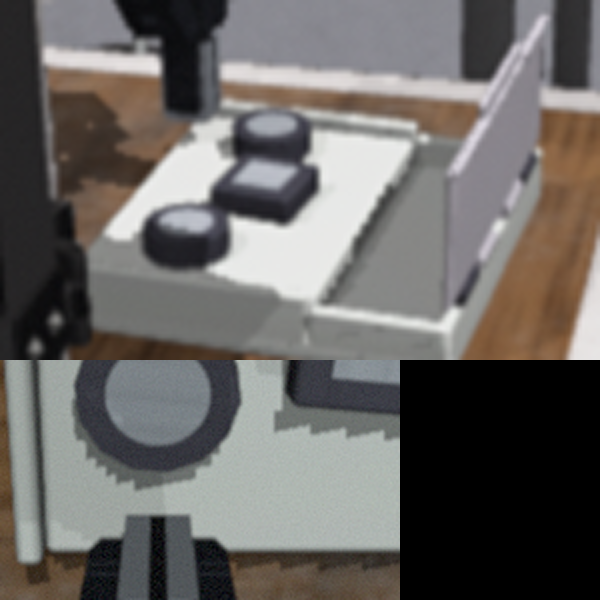

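The side crop shows the fingertip bottom at about (190,117) in the crop. The wrist crop shows it lined up with the token at (157,395). I'll compute the tip height next.

```bash
python3 - <<'E'
from plant import manip
from h import *
cd=manip.camera_params('side');cw=manip.camera_params('wrist');T=np.load('tray.npz')
q=lambda x,y,z:np.r_[T['t']+T['R']@[x/1e3,y/1e3],z/1e3]
for z in (2,15,22,26,30,34,40): print(z,[((proj(cd,q(45+dx,y,z))-[200,160])*4).round(0).tolist()[0] for dx,y in((0,68.5),(-14,57.5),(-14,79.5),(14,57.5))],'wristcrop',((proj(cw,q(45,57.5,z))-[200,180])*2).round(0)+[0,360])
E
```

```text
2 [[197.0, 184.0], [210.0, 202.0], [161.0, 195.0], [232.0, 173.0]] wristcrop [[156. 451.]]
15 [[196.0, 157.0], [209.0, 174.0], [159.0, 168.0], [231.0, 146.0]] wristcrop [[156. 470.]]
22 [[195.0, 142.0], [208.0, 159.0], [159.0, 153.0], [231.0, 131.0]] wristcrop [[156. 481.]]
26 [[195.0, 133.0], [208.0, 150.0], [158.0, 144.0], [230.0, 123.0]] wristcrop [[156. 488.]]
30 [[194.0, 125.0], [207.0, 142.0], [158.0, 136.0], [230.0, 114.0]] wristcrop [[156. 495.]]
34 [[194.0, 116.0], [207.0, 133.0], [157.0, 127.0], [230.0, 106.0]] wristcrop [[156. 502.]]
40 [[193.0, 103.0], [207.0, 120.0], [157.0, 114.0], [229.0, 93.0]] wristcrop [[156. 514.]]
```

```bash
python3 shift.py '[[[0,0,0,0.112,0,0,0],[0,0,0,0,0,0,0]]]'|head -1; python3 where.py; python3 shift.py '[[[0,0,0,0.048,0,0,0],[0,0,0,0,0,0,0]]]'|head -1; python3 where.py; python3 shift.py '[[[0,0,0,0.032,0,0,0],[0,0,0,0,0,0,0]]]'|head -1; python3 where.py
```

```text
time: 7.92
t 7.92 tray xyz [44.7 68.1] -6.8 toolx vs -trayy rad -0.0031 z tilt [-0.0014  0.001 ] F [0.5 0.5 0.4] j [-0.59  0.38  1.59  0.    1.17 -2.09]
time: 8.18
t 8.18 tray xyz [44.9 68.6] -9.2 toolx vs -trayy rad -0.0031 z tilt [-0.0006  0.0004] F [0.1 0.3 0.7] j [-0.59  0.39  1.59  0.    1.16 -2.09]
time: 8.43
t 8.43 tray xyz [45.2 69.1] -10.0 toolx vs -trayy rad -0.0031 z tilt [ 0.0004 -0.0003] F [-2.1 -0.   4.5] j [-0.59  0.39  1.59 -0.    1.16 -2.09]
```

Contact with the deck comes at TCP reading z = −10, so the real tips end about 32 mm above the reported TCP. I'll raise 4 mm and push.

To row units: 0.01 m is 0.16, 0.008 m is 0.128.

```bash
python3 shift.py '[[[0,0,0,-0.08,0,0,0],[0,0.128,0,0,0,0,0],[0,0.16,0,0,0,0,0],[0,0.16,0,0,0,0,0]]]'|head -1; python3 where.py; python3 shift.py '[[[0,0.192,0,0,0,0,0],[0,0.192,0,0,0,0,0],[0,0.192,0,0,0,0,0]]]'|head -1;python3 where.py
```

```text
time: 8.93
t 8.93 tray xyz [44.9 39.7] -6.1 toolx vs -trayy rad -0.0033 z tilt [-0.0004  0.0003] F [ 0.1  0.5 -0.4] j [-0.61  0.33  1.66 -0.    1.15 -2.11]
time: 9.3
t 9.30 tray xyz [44.9  3.8] -5.8 toolx vs -trayy rad -0.0033 z tilt [-0.0001  0.    ] F [-0.6 -0.2  0.2] j [-0.64  0.26  1.74 -0.    1.14 -2.14]
```

```bash
cat > find.py <<'E'
from h import *
from plant import manip
T=np.load('tray.npz')
def find(name='wrist',z=.034,save=None):
    c=manip.camera_params(name);im=manip.grab_frame(name)
    if save: cv2.imwrite(save,im[:,:,::-1])
    d=(im.max(2)<110).astype(np.uint8);cs,h=cv2.findContours(d,cv2.RETR_CCOMP,cv2.CHAIN_APPROX_NONE)
    for k in cs:
        a=cv2.contourArea(k)
        if 250<a<6000:
            M=cv2.moments(k);p=(M['m10']/M['m00'],M['m01']/M['m00']);v=im[int(p[1]),int(p[0])]
            t=[((onplane(c,p,zz)[0,:2]-T['t'])@T['R']*1000).round(1).tolist() for zz in (z,.022)]
            if abs(t[0][0])<75 and -75<t[0][1]<75: print(np.round(p),a,v,'tray@34',t[0],'@22',t[1],'box',cv2.minAreaRect(k)[1:])
if __name__=='__main__':
    import sys;find(save=sys.argv[1] if len(sys.argv)>1 else None)
E
python3 find.py pics/w7.png
```

```text
[397. 377.] 312.0 [114 118 115] tray@34 [-8.2, 49.8] @22 [-12.8, 60.5] box ((38.118160247802734, 11.887956619262695), 32.47119140625)
[279. 375.] 379.5 [114 118 116] tray@34 [44.6, 49.0] @22 [44.6, 59.6] box ((15.0, 33.0), 0.0)
[392. 310.] 891.5 [144 152 158] tray@34 [-3.0, 16.0] @22 [-7.2, 23.6] box ((49.81350326538086, 26.867910385131836), 11.309932708740234)
[232. 263.] 2436.0 [171 178 172] tray@34 [63.0, -5.7] @22 [64.7, 0.0] box ((105.88552856445312, 43.69694519042969), 87.33700561523438)
[209. 263.] 1581.0 [167 175 172] tray@34 [72.2, -5.6] @22 [74.7, 0.1] box ((118.35563659667969, 16.860366821289062), 87.61405944824219)
[278. 219.] 2323.0 [131 139 144] tray@34 [44.4, -24.3] @22 [44.4, -20.2] box ((54.44721603393555, 54.44721603393555), 45.0)
[400.  95.] 272.0 [144 147 143] tray@34 [1.5, -70.1] @22 [-2.3, -70.1] box ((51.0, 7.0), 0.0)
[200. 112.] 480.0 [139 144 143] tray@34 [71.9, -64.6] @22 [74.4, -64.1] box ((42.19728469848633, 18.42698097229004), 87.1375961303711)
```

The token moves as planned and now sits at tray (44,−24). I'll push on slowly over the lip.

To row units: 0.006 m is 0.096.

```bash
python3 shift.py '[[[0,0.096,0,0,0,0,0],[0,0.096,0,0,0,0,0],[0,0.096,0,0,0,0,0],[0,0,0,0,0,0,0]]]'|head -1; python3 where.py; python3 find.py pics/w8.png | grep -v -- '\[1[67]'
```

```text
time: 9.85
t 9.85 tray xyz [ 44.7 -13.6] -5.9 toolx vs -trayy rad -0.0033 z tilt [-0.0003  0.0002] F [-0.2 -1.3 -0.4] j [-0.66  0.23  1.78 -0.    1.13 -2.16]
[279. 375.] 402.0 [117 122 120] tray@34 [44.5, 31.3] @22 [44.5, 41.8] box ((15.0, 34.0), 0.0)
[210. 281.] 1099.0 [194 200 194] tray@34 [72.1, -15.3] @22 [74.6, -8.9] box ((90.19834899902344, 17.584854125976562), 88.87670135498047)
```

```bash
python3 - <<'E'
from h import *
from plant import manip
T=np.load('tray.npz');c=manip.camera_params('wrist');im=cv2.imread('pics/w8.png')[:,:,::-1]
q=lambda x,y,z:np.r_[T['t']+T['R']@[x/1e3,y/1e3],z/1e3]
# sample V along the tray y at x=44 from -10 to -72 at z=22 and cross profile
for x in (44,35,25):
    print(x,[(y,int(im[int(round(v)),int(round(u)) ].max()),int(im[int(round(v)),int(round(u)),2])-int(im[int(round(v)),int(round(u)),0])) for y in range(-20,-73,-3) for u,v in proj(c,q(x,y,22))])
print([(x,int(im[int(round(v)),int(round(u)) ].max())) for x in range(72,0,-4) for u,v in proj(c,q(x,-44,22))])
E
```

```text
44 [(-20, 110, 1), (-23, 82, 4), (-26, 48, 7), (-29, 39, 8), (-32, 85, 10), (-35, 88, 11), (-38, 85, 9), (-41, 91, 9), (-44, 86, 10), (-47, 86, 9), (-50, 90, 10), (-53, 44, 6), (-56, 38, 8), (-59, 75, 2), (-62, 180, 7), (-65, 191, 8), (-68, 115, 5), (-71, 108, 5)]
35 [(-20, 182, 0), (-23, 63, -1), (-26, 104, 2), (-29, 45, 4), (-32, 40, 1), (-35, 59, 8), (-38, 92, 9), (-41, 88, 6), (-44, 89, 7), (-47, 48, 9), (-50, 39, 9), (-53, 42, 6), (-56, 47, 0), (-59, 126, 0), (-62, 181, 11), (-65, 194, 11), (-68, 115, 4), (-71, 113, 9)]
25 [(-20, 183, 4), (-23, 62, 6), (-26, 112, 1), (-29, 126, 1), (-32, 124, 2), (-35, 123, 4), (-38, 126, 0), (-41, 120, 2), (-44, 129, 1), (-47, 127, 1), (-50, 127, 5), (-53, 126, 0), (-56, 127, 1), (-59, 123, 2), (-62, 183, 9), (-65, 204, 11), (-68, 119, 5), (-71, 104, 2)]
[(72, 87), (68, 109), (64, 108), (60, 35), (56, 40), (52, 92), (48, 88), (44, 86), (40, 86), (36, 89), (32, 43), (28, 112), (24, 125), (20, 124), (16, 128), (12, 124), (8, 124), (4, 123)]
```

The first token lies in the trough, spanning y −26..−57 and x 29..62 at 22 mm height, consistent with lying flat. Now the other round token.

Units first: shifts go in shares of 62.5 mm and turns go in shares of pi rad. So -0.032 m is -0.512, -0.03 m is -0.48.

```bash
python3 shift.py '[[[0,0,0,-0.48,0,0,0],[0,-0.496,0.512,0,0,0,0],[0,-0.512,0.512,0,0,0,0],[0,-0.432,0.432,0,0,0,0],[0,0,0,0,0,0,0]]]'|head -1; python3 where.py; python3 find.py pics/w9.png | grep -v -- '\[1[67]'
```

```text
time: 10.52
t 10.53 tray xyz [-47.8  78.8] 24.4 toolx vs -trayy rad 0.0003 z tilt [ 0.0009 -0.0001] F [-0.1 -0.3 -0.7] j [-0.46  0.3   1.64  0.    1.2  -1.96]
[275. 169.] 4081.5 [150 162 165] tray@34 [-46.4, 37.0] @22 [-46.2, 39.4] box ((74.0, 71.0), 90.0)
[275. 171.] 1805.5 [144 156 159] tray@34 [-46.5, 37.7] @22 [-46.4, 40.0] box ((48.0, 48.0), 0.0)
[73. 13.] 1889.0 [33 38 43] tray@34 [35.0, -27.1] @22 [41.0, -29.4] box ((31.0, 85.0), 90.0)
[20. 97.] 2288.5 [63 66 65] tray@34 [62.7, 5.5] @22 [70.8, 5.5] box ((243.1139678955078, 25.999805450439453), 83.86559295654297)
```

To row units: 0.02 m is 0.32, 0.01 m is 0.16.

```bash
python3 shift.py '[[[0,0,0,0.32,0,0,0],[0,0.064,0,0.16,0,0,0],[0,0,0,0,0,0,0]]]'|head -1; python3 where.py
```

```text
time: 10.95
t 10.95 tray xyz [-45.9  70.6] -8.4 toolx vs -trayy rad -0.0044 z tilt [-0.0041  0.002 ] F [-0.2 -0.2  0.3] j [-0.47  0.33  1.67 -0.    1.15 -1.97]
```

To row units: 0.012 m is 0.192, 0.01 m is 0.16.

```bash
python3 shift.py '[[[0,0.08,0,0,0,0,0],[0,0.16,0,0,0,0,0],[0,0.192,0,0,0,0,0]]]'|head -1; python3 where.py; python3 shift.py '[[[0,0.192,0,0,0,0,0],[0,0.192,0,0,0,0,0],[0,0.192,0,0,0,0,0]]]'|head -1; python3 where.py; python3 find.py pics/w10.png | grep -v -- '\[1[67]'
```

```text
time: 11.32
t 11.32 tray xyz [-45.8  45.7] -5.2 toolx vs -trayy rad -0.0032 z tilt [ 0.0008 -0.0005] F [0.3 0.  0.1] j [-0.48  0.27  1.73 -0.    1.14 -1.98]
time: 11.7
t 11.70 tray xyz [-46.1   9.2] -5.7 toolx vs -trayy rad -0.0032 z tilt [ 0.0001 -0.    ] F [ 0.6  0.4 -0.1] j [-0.51  0.2   1.82 -0.    1.12 -2.01]
[158. 378.] 305.5 [123 131 129] tray@34 [7.2, 55.6] @22 [12.0, 66.3] box ((10.261954307556152, 38.551666259765625), 56.3099365234375)
[279. 375.] 430.0 [124 130 126] tray@34 [-46.4, 54.1] @22 [-46.4, 64.7] box ((15.0, 34.0), 0.0)
[280. 220.] 2334.0 [140 146 153] tray@34 [-47.1, -18.6] @22 [-47.1, -14.6] box ((54.44721603393555, 54.44721603393555), 45.0)
```

```bash
python3 shift.py '[[[0,0.112,0,0,0,0,0],[0,0.096,0,0,0,0,0],[0,0.096,0,0,0,0,0],[0,0.08,0,0,0,0,0],[0,0,0,0,0,0,0]]]'|head -1; python3 where.py; python3 - <<'E'
from h import *
from plant import manip
T=np.load('tray.npz');c=manip.camera_params('wrist');im=manip.grab_frame('wrist');cv2.imwrite('pics/w11.png',im[:,:,::-1])
q=lambda x,y,z:np.r_[T['t']+T['R']@[x/1e3,y/1e3],z/1e3]
V=lambda x,y:[int(im[int(round(v)),int(round(u))].max()) for u,v in proj(c,q(x,y,22))][0]
for x in (-36,-46,-56): print(x,[(y,V(x,y)) for y in range(-20,-73,-3)])
for y in (-32,-42,-50): print(y,[(x,V(x,y)) for x in range(-76,-4,4)])
E
```

```text
time: 12.38
t 12.38 tray xyz [-46.2 -14.3] -5.9 toolx vs -trayy rad -0.0033 z tilt [-0.0002  0.0001] F [ 0.1 -0.2  0.2] j [-0.53  0.15  1.87  0.    1.12 -2.02]
-36 [(-20, 194), (-23, 93), (-26, 117), (-29, 48), (-32, 42), (-35, 47), (-38, 40), (-41, 44), (-44, 47), (-47, 51), (-50, 41), (-53, 25), (-56, 123), (-59, 116), (-62, 210), (-65, 216), (-68, 113), (-71, 115)]
-46 [(-20, 20), (-23, 80), (-26, 67), (-29, 40), (-32, 92), (-35, 91), (-38, 93), (-41, 96), (-44, 97), (-47, 91), (-50, 93), (-53, 47), (-56, 46), (-59, 49), (-62, 193), (-65, 217), (-68, 115), (-71, 120)]
-56 [(-20, 196), (-23, 134), (-26, 85), (-29, 44), (-32, 51), (-35, 91), (-38, 95), (-41, 97), (-44, 92), (-47, 42), (-50, 41), (-53, 43), (-56, 64), (-59, 134), (-62, 195), (-65, 220), (-68, 115), (-71, 120)]
-32 [(-76, 212), (-72, 79), (-68, 190), (-64, 143), (-60, 49), (-56, 51), (-52, 94), (-48, 91), (-44, 92), (-40, 64), (-36, 42), (-32, 112), (-28, 112), (-24, 115), (-20, 115), (-16, 111), (-12, 117), (-8, 120)]
-42 [(-76, 214), (-72, 78), (-68, 116), (-64, 127), (-60, 54), (-56, 89), (-52, 95), (-48, 91), (-44, 93), (-40, 91), (-36, 45), (-32, 40), (-28, 120), (-24, 112), (-20, 110), (-16, 113), (-12, 115), (-8, 117)]
-50 [(-76, 213), (-72, 80), (-68, 117), (-64, 135), (-60, 44), (-56, 41), (-52, 51), (-48, 96), (-44, 75), (-40, 44), (-36, 41), (-32, 117), (-28, 114), (-24, 117), (-20, 122), (-16, 112), (-12, 116), (-8, 115)]
```

Both round tokens are in the trough; the second spans x −62..−30 and y −27..−59. Now I'll go up and over the standing lid, to come down behind it.

To row units: -0.045 m is -0.72, 0.035 m is 0.56.

```bash
python3 shift.py '[[[0,0,0,-0.72,0,0,0],[0,0,0,-0.72,0,0,0],[0,0.512,-0.256,0,0,0,0],[0,0.56,-0.256,0,0,0,0],[0,0.512,-0.224,0,0,0,0]]]'|head -1; python3 shift.py '[[[0,0,0,0,0,0,0],[0,0,0,0,0,0,0]]]'|head -1; python3 where.py
python3 - <<'E'
from h import *
from plant import manip
T=np.load('tray.npz');s=manip.state()
A=manip.grab_frame('side');W=manip.grab_frame('wrist')
cv2.imwrite('pics/s12.png',A[:,:,::-1]);cv2.imwrite('pics/w12.png',W[:,:,::-1])
m=np.vstack([cv2.resize(A[150:260,200:360],(582,400),interpolation=cv2.INTER_CUBIC)])
w=cv2.resize(W,(267,200));w=cv2.copyMakeBorder(w,0,0,0,315,cv2.BORDER_CONSTANT)
cv2.imwrite('pics/m12.png',np.vstack([m,w])[:,:,::-1])
E
```

```text
time: 13.05
time: 13.3
t 13.30 tray xyz [  -0.4 -112.4] 84.5 toolx vs -trayy rad -0.0033 z tilt [ 0.001  -0.0003] F [-0.7  0.3  0.2] j [-0.69 -0.14  2.    0.    1.28 -2.19]
```

View pics/m12.png

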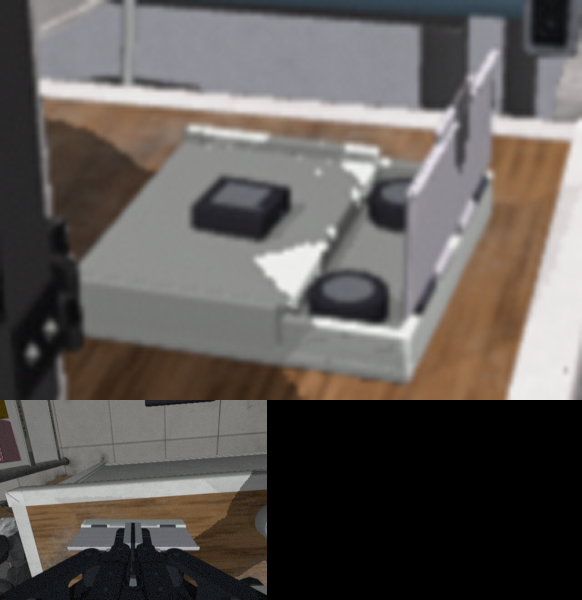

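The last montage shows both round tokens flat in the trough, at (395,203) and (348,295), and the square still on the deck. The lid stands upright and the fingertip at (550,45) is behind and above it. I'll lower, then swing the lid along its arc.

To row units: 0.022 m is 0.352.

```bash
python3 shift.py '[[[0,0,0,0.352,0,0,0],[0,0,0,0.352,0,0,0],[0,0,0,0,0,0,0]]]'|head -1; python3 where.py; python3 shift.py '[[[0,-0.192,0,0,0,0,0],[0,-0.16,0,0,0,0,0],[0,-0.096,0,0,0,0,0]]]'|head -1; python3 where.py
```

```text
time: 13.78
t 13.78 tray xyz [  -1.9 -113.9] 38.2 toolx vs -trayy rad -0.0020 z tilt [-0.0033  0.0029] F [-0.6  0.6  0.6] j [-0.69 -0.08  2.03  0.    1.2  -2.19]
time: 14.15
t 14.15 tray xyz [  0.  -83.6] 41.3 toolx vs -trayy rad -0.0025 z tilt [ 0.001  -0.0012] F [-1.6 -0.1  0.4] j [-0.66 -0.02  1.97 -0.    1.2  -2.16]
```

To row units: -0.008 m is -0.128, -0.006 m is -0.096.

```bash
python3 shift.py '[[[0,-0.128,0,0.024,0,0,0],[0,-0.128,0,0.048,0,0,0],[0,-0.096,0,0.048,0,0,0],[0,-0.096,0,0.064,0,0,0],[0,-0.08,0,0.072,0,0,0]]]'|head -1; python3 where.py; python3 shift.py '[[[0,-0.064,0,0.08,0,0,0],[0,-0.056,0,0.096,0,0,0],[0,-0.04,0,0.096,0,0,0],[0,-0.024,0,0.096,0,0,0],[0,0,0,0.048,0,0,0]]]'|head -1; python3 where.py
```

```text
time: 14.78
t 14.78 tray xyz [ -0.3 -51.5] 24.0 toolx vs -trayy rad -0.0031 z tilt [ 0.0004 -0.0001] F [-0.7  0.   1.6] j [-0.63  0.07  1.9   0.    1.17 -2.13]
time: 15.4
t 15.40 tray xyz [ -0.4 -40.8] -2.5 toolx vs -trayy rad -0.0032 z tilt [-0.0005  0.0004] F [ 0.8 -0.7  0.2] j [-0.62  0.13  1.89  0.    1.12 -2.12]
```

To row units: 0.002 m is 0.032, 0.001 m is 0.016.

```bash
python3 shift.py '[[[0,0,0,0.032,0,0,0],[0,0,0,0.016,0,0,0]]]'|head -1; python3 where.py; python3 shift.py '[[[0,0,0,0.024,0,0,0],[0,0,0,0,0,0,0]]]'|head -1; python3 where.py
```

```text
time: 15.65
t 15.65 tray xyz [ -0.4 -40.7] -5.0 toolx vs -trayy rad -0.0032 z tilt [-0.0002  0.0004] F [0.8 0.5 0.8] j [-0.62  0.14  1.89  0.    1.12 -2.12]
time: 15.9
t 15.90 tray xyz [ -0.4 -40.7] -5.2 toolx vs -trayy rad -0.0030 z tilt [-0.001   0.0007] F [-3.2  2.6  8. ] j [-0.62  0.14  1.89 -0.    1.12 -2.12]
```

Force 8 N with the tip at 26.8 mm against a lid top of 27 mm, so the lid is down. I'll retreat and check the lid from two wrist heights.

To row units: -0.06 m is -0.96, -0.03 m is -0.48.

```bash
python3 shift.py '[[[0,0,0,-0.48,0,0,0],[0,0,0,-0.96,0,0,0],[0,0.32,0,-0.96,0,0,0],[0,0.48,0,-0.48,0,0,0],[0,0,0,0,0,0,0]]]'|head -1; python3 shift.py '[[[0,0,0,0,0,0,0]]]'|head -1; python3 where.py
python3 - <<'E'
from h import *
from plant import manip
T=np.load('tray.npz');q=lambda x,y,z:np.r_[T['t']+T['R']@[x/1e3,y/1e3],z/1e3]
for n in ('side','scene','wrist'):
    c=manip.camera_params(n);im=manip.grab_frame(n);cv2.imwrite(f'pics/{n}13.png',im[:,:,::-1])
    for x in (-55,50):
        o=[]
        for y in range(40,-92,-4):
            u,v=np.round(proj(c,q(x,y,27))[0]).astype(int)
            o.append((y,im[v,u].astype(int).tolist()) if 0<=u<560 and 0<=v<420 else (y,None))
        print(n,x,' '.join(f'{y}:{p[0]},{p[2]-p[0]}' if p else f'{y}:-' for y,p in o))
E
```

```text
time: 16.52
time: 16.65
t 16.65 tray xyz [ -0.8 -90.8] 171.9 toolx vs -trayy rad -0.0033 z tilt [-0.0011  0.0009] F [ 0.4 -0.   0.2] j [-0.67 -0.18  1.88  0.    1.44 -2.17]
side -55 40:136,-1 36:135,-1 32:134,-1 28:211,-1 24:221,-1 20:231,-1 16:230,0 12:231,-1 8:230,0 4:231,0 0:231,-1 -4:231,-1 -8:232,-1 -12:199,1 -16:213,4 -20:223,3 -24:220,4 -28:219,3 -32:220,3 -36:219,4 -40:218,4 -44:219,4 -48:218,4 -52:216,5 -56:220,3 -60:218,4 -64:218,4 -68:97,5 -72:67,10 -76:139,-2 -80:149,-2 -84:133,-43 -88:128,-68
side 50 40:230,0 36:230,-1 32:230,-1 28:230,0 24:230,-1 20:230,-1 16:230,-1 12:230,-1 8:230,-1 4:230,-1 0:230,-1 -4:230,-1 -8:231,-1 -12:192,-1 -16:203,4 -20:217,3 -24:215,4 -28:213,4 -32:217,3 -36:213,4 -40:213,5 -44:216,4 -48:214,4 -52:212,5 -56:215,4 -60:214,4 -64:215,4 -68:101,7 -72:70,11 -76:122,1 -80:139,-61 -84:140,-69 -88:138,-69
scene -55 40:141,-7 36:141,-7 32:141,-7 28:141,-7 24:143,-7 20:150,-9 16:166,-7 12:201,-7 8:197,-8 4:222,-7 0:228,-5 -4:230,-4 -8:228,-5 -12:225,-6 -16:216,-3 -20:218,-1 -24:220,-1 -28:220,-1 -32:220,-1 -36:220,-1 -40:220,-1 -44:219,-1 -48:220,-1 -5
[... 423 characters left out ...]
-3 -80:172,-7 -84:180,-7 -88:180,-8
wrist -55 40:116,3 36:117,1 32:117,3 28:117,2 24:115,3 20:115,2 16:165,6 12:187,6 8:189,5 4:190,1 0:188,2 -4:186,5 -8:188,3 -12:159,1 -16:174,9 -20:176,10 -24:180,11 -28:171,9 -32:180,10 -36:173,10 -40:176,9 -44:178,5 -48:178,7 -52:175,9 -56:176,6 -60:177,8 -64:174,8 -68:176,10 -72:61,10 -76:84,2 -80:119,-7 -84:111,-53 -88:104,-49
wrist 50 40:184,7 36:184,3 32:183,3 28:182,2 24:185,6 20:187,4 16:185,2 12:185,5 8:188,3 4:188,3 0:184,3 -4:189,2 -8:184,3 -12:180,3 -16:169,8 -20:175,9 -24:169,11 -28:167,7 -32:169,11 -36:175,7 -40:172,6 -44:174,9 -48:170,9 -52:167,12 -56:170,11 -60:169,10 -64:169,10 -68:156,8 -72:64,8 -76:64,6 -80:111,-3 -84:106,-30 -88:116,-45
```

```bash
python3 find.py | grep -v 'xx' | head; python3 -c "
from plant import manip
print(manip.state()['contact_force']); print(manip.job_done())"
```

```text
[0.11701579 0.04829774 0.61393637]
the job is handed in; nothing more can be done
None
```

I slid both round tokens off the deck into the trough, where they lie flat, and shut the lid fully: it shows level in all three views. The square token was still on the deck just before I shut the lid, though a last check for it found nothing, and I handed the job in at about 17 s.

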